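Slide the low mate tray under the walnut display shelf

TASK

Two walnut boxes with like handles stand before the display shelf: slide the low one, the mate tray, along the table into the open bay beneath the shelf, far end first, until its near wall is flush with the shelf's front edge, square and about midway between the bay's sides, only the handle sticking out, and let go. Do not carry the tray through the air, or knock it or the robot against the shelf or what stands on it; leave the tall caddy and the gourd where they are.

Things in the scene. Friction and masses are not known exactly. Their poses are not given: they have to be found in the camera images.
- tray_mid (a point): Low walnut tray, loose, left or right before the shelf: open box 100 (x) x 110 (y) x 30 mm high, walls 8, 0.3 kg. Point: centre of the box (without handle), 15 mm above its underside. x axis to its far end, z up. A rigid block handle juts from the middle of its near (-x) wall: from x = -50 to -105 mm, 16 mm wide in y, 8 to 45 mm above the table. Pinch it across y from above near x = -80 mm.
- bay_mouth (a point): Open bay under the fixed walnut shelf. Point: at table height below the shelf's front edge, midway between the bay's sides; x into the bay, y left, z up. Bay 180 mm wide, 200 deep, 52 high; shelf top at 70 mm. Left of it a drawer case 160 wide, its knob 17 mm proud. On top, 75 mm or more behind the edge: coaster with gourd, 95 mm sugar tin. The tray's centre belongs at x = 50 mm, y = 0.
- caddy: Tall walnut caddy, a bystander too tall for the bay: open box 100 x 110 mm with the same handle as the tray, but 70 mm high; loose, on the other side from the tray. Origin at the centre of its underside, x axis away from its handle, z up.
- gourd: Terracotta mate gourd with a steel bombilla in it, a bystander: 88 mm across, 88 mm high (bombilla to 160 mm), loose on the coaster on top of the shelf, about 130 mm behind the front edge, above the bay. Origin at the centre of its underside, z up.
Not all that is in view belongs to the job. Leave any green, pink or white look-alike of the part that bears tray_mid alone.

How it is judged:
At the end, for the whole second after the job is handed in: The low tray rests flat on the table in the bay, handle towards the robot, its near wall within 15 mm of the shelf's front edge, within 25 mm of the bay's middle line, within 10 degrees of square, at rest (x of tray_mid in the frame of bay_mouth between 0.035 and 0.065 m and y of tray_mid in the frame of bay_mouth between -0.025 and 0.025 m and angle between the x axis of tray_mid and the x axis of bay_mouth, either way round below 0.175 rad and x of bay_mouth in the frame of tray_mid below 0 m and height (world z) of tray_mid below 0.02 m and angle between tray_mid's own z axis and vertical below 0.05 rad and linear speed of tray below 0.01 m/s); the robot touches nothing.
It fails at once if the tray is pressed or knocked against the shelf with more than 4 N (contact force between tray and shelf above 4 N).
It fails at once if the robot knocks the shelf or what is fixed on it with more than 4 N (contact force between any of the arm, the fingers and shelf above 4 N).
It fails at once if the tray is lifted more than 20 mm off the table (height (world z) of tray_mid above 0.035 m).
It fails at once if the tall caddy is moved by more than 20 mm (distance of caddy from where it was at the start of the episode above 0.02 m).
It fails at once if the gourd is moved by more than 20 mm (distance of gourd from where it was at the start of the episode above 0.02 m).
It also fails if it takes over 42 s, if anything falls off the work surface, if the arm or the gripper's body presses on something with over 40 N, if the wrist force passes 120 N, or if a joint passes its speed limit or range.

ROBOT

A 6-joint arm with a two-finger parallel gripper is mounted at the origin on the work surface. World frame = base frame: x ahead of the robot, y to its left, z up, the work surface at z = 0. Lengths are in m, angles in rad, forces in N, time in s.
With the tool pointing down it reaches from about 0.3 to 0.85 m from the base axis. Payload 4.2 kg.
Tool frame: the origin (TCP) lies at the very end of the fingers, on their centre line; the grasp point (between the pads) lies 19 mm behind it; z points along the fingers, y is the line along which they close (so a half turn about z gives the same grasp; the last joint's range is limited). The gripper opens to 91 mm and grips with 3 to 60 N. Pads are 32 mm wide; open, the fingers measure 118 mm over their backs; the gripper's body (76 mm by 178 mm) begins 60 mm behind the grasp point.
Start: joints at [1.189, 0.32, 1.565, -0, 1.257, -0.02], TCP at [0.204, 0.538, 0.214] pointing down, gripper open.
Joint ranges: [-3.11, 3.11], [-0.84, 2.01], [0.21, 2.61], [-1.34, 4.49], [0.05, 2.63], [-2.56, 2.56]. Speed limits (rad/s): [2.57, 2.57, 3.14, 3.14, 3.14, 3.14].

INTERFACE

Orientations are given as a unit quaternion [w, x, y, z].
In Python, from cell import get_state, optics, ctrl gives the robot as it stands.
- The arm moves only by the tool drive_tool, never from a script. Its arguments are lists of equal length, an entry for each row: "linear": the shift along the tool's x, y, z in m, a list of three; "twist": the turn, a rotation vector about the tool's x, y, z in degrees, a list of three; "fingers": the closure in counts, from 0 (fully open) to 255 (shut). In form: {"linear": [[tx, ty, tz], ...], "twist": [[ax, ay, az], ...], "fingers": [fingers, ...]}. A call has 1 to 10 rows; each row is the pose to reach, as a shift and turn from the pose commanded when the call began, along the tool's axes at that moment; what a row does not reach only later rows make up. A row lasts 1/12 s, in which the tool goes at most 41.7 mm and 7.16 degrees, less where a joint would pass 70% of its speed; a pose out of reach is approached as far as the arm can. A call with a gripper value outside its range is refused whole. The fingers move at their own pace and stop on an object; "newtons" is the grip in N (left out, the last holds). Time passes only in rows, so rows that repeat a pose let the fingers close. It gives the time, the measured TCP pose, the force, the opening and the grip force at its end, in the units of the state.
- get_state(): the state, without advancing time (a new reading comes with each control period).
- optics.snapshot(name): name is "scene" or "top" or "wrist"; returns a dict with "img" (400x640x3 uint8, red, green, blue), "camera_matrix" (3x3 intrinsics, pixels), "k1" (the pictures are not rectified: a ray, as slopes to the right and down, at radius r is drawn at 1 + k1 r^2 times it, then the intrinsics apply), "R" (3x3) and "t" (3): a world point X has camera coordinates R X + t. Camera axes: x right, y down, z forward; pixel columns grow to the right and rows downward; lengths in m; the calibration is good to about 2 mm. A picture is of the moment at which its call begins. There is no depth.
- ctrl.finish_job(): hands the job in; it is judged then, once.
The state is a dict: "t": time; "qpos": joint angles; "qvel": joint speeds; "joint_torque": joint torques, N m; "tool_pos": TCP position; "tool_rot": TCP orientation; "wrist_force": force on the tool from outside, world axes, zero at the start; "ft_torque": the same for the moment, N m; "width": finger opening in m; "grasp_force": force on a finger pad.
Only numpy, scipy, OpenCV 4.12 (cv2) and the standard library are available. Lean on these libraries where they do the work, as an engineer would, in place of code of your own. Each camera call takes 0.05 s, during which the arm holds its last target. There are 200 camera calls.

## Working session

There is one attempt and no reset: what is moved stays moved. The work goes in short steps, Python scripts to look and compute and a tool call to move; the robot and the scene stay as the last step left them, time stands still between calls to the robot, and variables do not carry over. Pictures are saved under pics/ and viewed, at most 10 in all, crops included, and the job is handed in when it is done.

Besides the shell and the picture viewer there is one more tool, called after "Request:" in YAML: its name, and indented under it one key for each argument. drive_tool: Moves the arm, as the interface text tells. Its arguments: {"type":"object","properties":{"linear":{"type":"array"},"twist":{"type":"array"},"fingers":{"type":"array"},"newtons":{"type":"number"}},"required":["linear","twist","fingers"]}

```bash
mkdir -p pics; cat > h.py <<'E'
import numpy as np, cv2
from cell import get_state, optics, ctrl
def snap(n,f=None):
    s=optics.snapshot(n)
    if f: cv2.imwrite('pics/'+f,s["img"][:,:,::-1])
    return s
def ray(s,u,v):
    K=np.array(s["camera_matrix"]);k=s["k1"]
    d=np.array([(u-K[0,2])/K[0,0],(v-K[1,2])/K[1,1]]);x=d.copy()
    for _ in range(20): x=d/(1+k*(x@x))
    R=np.array(s["R"]);t=np.array(s["t"])
    return -R.T@t, R.T@np.array([x[0],x[1],1])
def onz(s,u,v,z):
    o,d=ray(s,u,v); return o+d*(z-o[2])/d[2]
def proj(s,X):
    c=np.array(s["R"])@X+np.array(s["t"]);x=c[:2]/c[2];x=x*(1+s["k1"]*(x@x));K=np.array(s["camera_matrix"])
    return K[0,0]*x[0]+K[0,2],K[1,1]*x[1]+K[1,2]
E
python3 - <<'E'
from h import *
a=snap("top","top.png");b=snap("scene","scene.png")
for s in(a,b):print(ray(s,320,200))
print(get_state())
E
```

```text
(array([ 0.30117573, -0.17856167,  1.44002933]), array([ 0.16996789, -0.02597799, -0.98533556]))
(array([ 1.03248691, -0.62789445,  0.96778454]), array([-0.43513807,  0.39249719, -0.81035751]))
{'t': 0.1, 'qpos': array([ 1.18897053e+00,  3.20222730e-01,  1.56551998e+00, -1.42841328e-05,
        1.25739087e+00, -2.00037710e-02]), 'qvel': array([ 8.10725185e-05, -2.19689499e-03, -3.16742262e-03,  1.10392531e-03,
       -5.39559732e-04,  1.41031754e-03]), 'joint_torque': array([ 1.07797146e-03, -4.13334346e+01, -2.32508647e+01,  7.27568124e-02,
        4.22869425e-02, -4.25160511e-05]), 'tool_pos': array([0.2033818 , 0.53736607, 0.21322175]), 'tool_rot': array([-1.47101374e-04,  1.79923567e-01,  9.83680292e-01, -7.56316075e-04]), 'wrist_force': array([-0.2351323 ,  0.10098737,  0.16950182]), 'ft_torque': array([-0.00825734, -0.00812434,  0.00048427]), 'grasp_force': 0.0, 'width': 0.09137692640446449}
```

View pics/top.png

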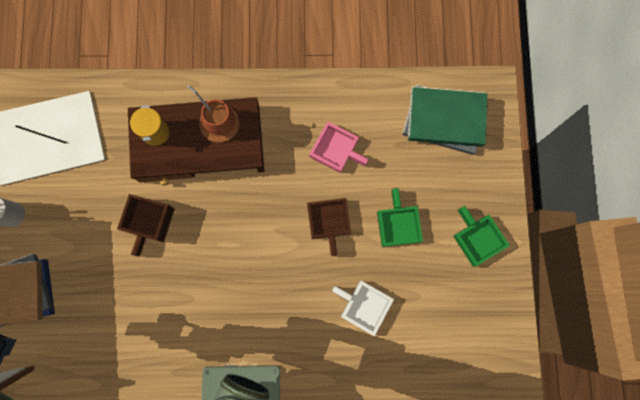

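View pics/scene.png

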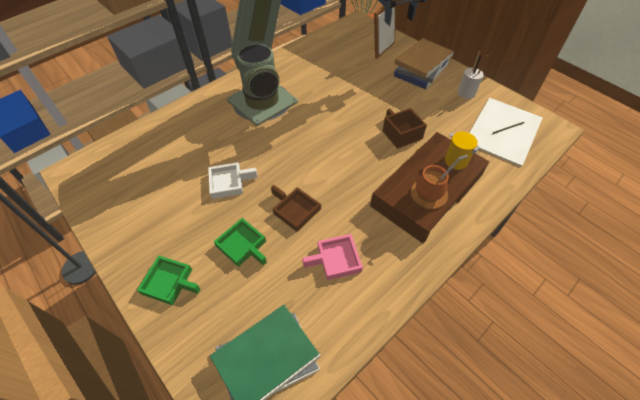

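The pictures show two brown boxes with handles: one at top (147,219) / scene (405,125), the other at top (329,219) / scene (297,207). The pink (337,148), green (400,225) and (481,240), and white (367,307) boxes are look-alikes. The box at top (329,219) looks low, so I'll check it in one close crop and measure.

```bash
python3 - <<'E'
from h import *
a=snap("top");b=snap("scene")
import pickle;pickle.dump((a,b),open('ab.pkl','wb'))
A=cv2.resize(a["img"][85:260,110:360],(750,525),interpolation=cv2.INTER_CUBIC)
cv2.imwrite('pics/c1.png',A[:,:,::-1])
B=b["img"][95:245,250:500];B=cv2.resize(B,(750,450),interpolation=cv2.INTER_CUBIC)
cv2.imwrite('pics/c2.png',B[:,:,::-1])
E
```

```text
(no output)
```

View pics/c1.png

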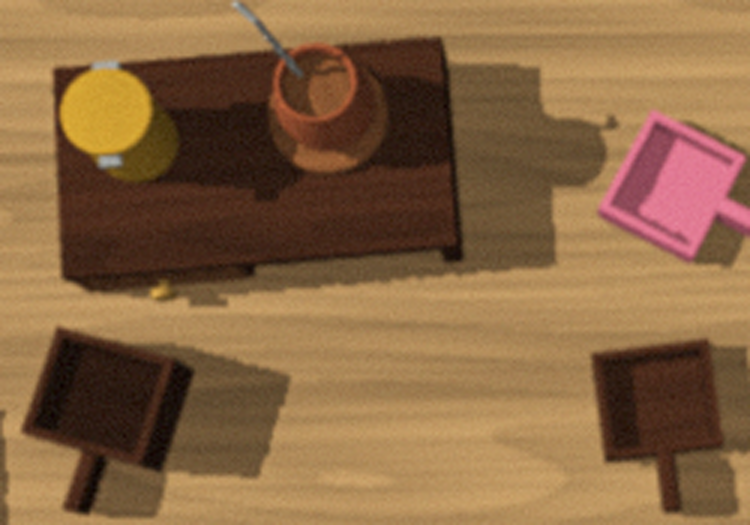

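View pics/c2.png

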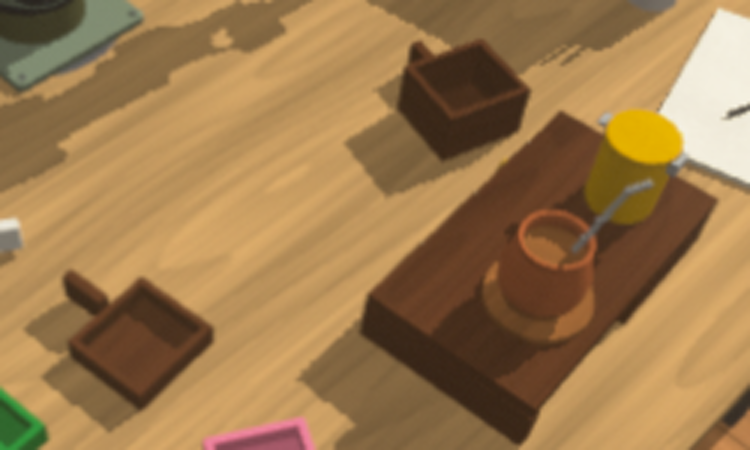

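```bash
python3 - <<'E'
from h import *
import pickle;a,b=pickle.load(open('ab.pkl','rb'))
f=lambda x,y,z:onz(a,110+x/3,85+y/3,z)[:2]
g=lambda x,y,z:onz(b,250+x/3,95+y/3,z)[:2]
P=np.array([f(x,y,.07) for x,y in[(64,277),(455,245),(442,40),(55,70)]])
print("shelf top",P,[np.linalg.norm(P[i]-P[i-1]) for i in range(4)])
print("scene shelf",g(370,297,.07),g(527,409,.07),g(560,114,.07),g(715,201,.07))
T=np.array([f(x,y,.03) for x,y in[(593,354),(708,341),(722,444),(607,461)]])
print("tray",T,[np.linalg.norm(T[i]-T[i-1]) for i in range(4)],T.mean(0))
S=np.array([g(x,y,.03) for x,y in[(70,340),(140,280),(212,333),(140,395)]]);print("tray scene",S,S.mean(0))
print("handle end",f(671,511,.045),g(68,275,.045))
print("caddy",[f(x,y,.07) for x,y in[(60,328),(190,368),(155,468),(23,430)]])
print("right wall bottom front",f(460,260,0), g(520,442,0),g(364,330,0))
d=P[1]-P[0];print("front yaw",np.degrees(np.arctan2(d[0],-d[1])))
E
```

```text
shelf top [[ 0.60427583  0.29408957]
 [ 0.63119533 -0.05683045]
 [ 0.82617827 -0.04402603]
 [ 0.79870543  0.31044058]] [np.float64(0.1951159313559234), np.float64(0.3519510222177373), np.float64(0.19540292027865458), np.float64(0.3555296539115149)]
scene shelf [ 0.64194231 -0.06139226] [ 0.82911961 -0.04976216] [0.61227552 0.2883626 ] [0.80558027 0.30463337]
tray [[ 0.53626858 -0.18137831]
 [ 0.54748996 -0.28808346]
 [ 0.4515305  -0.29883784]
 [ 0.43690553 -0.19325475]] [np.float64(0.1000703030276579), np.float64(0.10729356428146877), np.float64(0.09656020668692501), np.float64(0.10659117043881013)] [ 0.49304864 -0.24038859]
tray scene [[ 0.45590232 -0.29878089]
 [ 0.44560089 -0.19706206]
 [ 0.54690665 -0.1873982 ]
 [ 0.55364064 -0.28896866]] [ 0.50051262 -0.24305245]
handle end [ 0.38982188 -0.25022323] [ 0.39918671 -0.25466298]
caddy [array([0.5576249 , 0.29553548]), array([0.52026165, 0.17901194]), array([0.43107111, 0.20666623]), array([0.46612119, 0.32354324])]
right wall bottom front [ 0.63334731 -0.05544021] [ 0.83214171 -0.03970531] [ 0.63660554 -0.05367257]
front yaw 4.386638192106602
```

The crop confirms it: the box at top (329,219) shows wide outer rims but no tall side, and in the scene crop its wall is low. Both views agree at z = 30 mm with a 100x107 footprint, so it is the tray. The other box is clearly tall, so it is the caddy. The bay mouth is near (0.628, 0.043) at yaw 4.6°, and the tray centre is near (0.497, -0.242) at yaw 6°.

```bash
cat >> h.py <<'E'
from scipy.spatial.transform import Rotation as Ro
def rel(xyz,yaw):  # yaw of tool x (deg), tool down
    s=get_state();R=Ro.from_quat(np.roll(s["tool_rot"],-1))
    c,n=np.cos(np.radians(yaw)),np.sin(np.radians(yaw))
    T=Ro.from_matrix(np.array([[c,n,0],[n,-c,0],[0,0,-1]]))
    print("lin",R.inv().apply(np.array(xyz)-s["tool_pos"]).round(4),"twist",(R.inv()*T).as_rotvec(degrees=True).round(2))
E
python3 -c "
from h import *
rel([.4,.22,.213],92)"
```

```text
lin [-0.2962 -0.2273  0.0007] twist [-5.000e-02  3.000e-02  6.727e+01]
```

Request:
drive_tool:
  linear:
    - [-0.03,-0.023,0]
    - [-0.06,-0.046,0]
    - [-0.09,-0.069,0]
    - [-0.12,-0.092,0]
    - [-0.15,-0.115,0]
    - [-0.18,-0.138,0]
    - [-0.21,-0.161,0]
    - [-0.24,-0.184,0]
    - [-0.27,-0.207,0]
    - [-0.296,-0.227,0]
  twist:
    - [0,0,7]
    - [0,0,14]
    - [0,0,21]
    - [0,0,28]
    - [0,0,35]
    - [0,0,42]
    - [0,0,49]
    - [0,0,56]
    - [0,0,62]
    - [0,0,67]
  fingers: [0,0,0,0,0,0,0,0,0,0]
  newtons: 20

```text
t: 1.03
tool_pos: [0.4007, 0.2186, 0.214]
tool_rot: [0.0, 0.695, 0.719, 0.0]
wrist_force: [-0.1, 0.6, -0.8]
width: 0.0917
grasp_force: 0.0
```

```bash
python3 -c "
from h import *
print(get_state()['tool_pos'],get_state()['qpos'])
rel([.41,-.12,.213],26)"
```

```text
[0.40070792 0.21861064 0.2140033 ] [ 4.74453834e-01  1.32135989e-01  1.81654357e+00 -3.23956423e-04
  1.19271425e+00  4.40395900e-01]
lin [-0.3387 -0.0023  0.0011] twist [ 2.000e-02 -0.000e+00  6.596e+01]
```

Request:
drive_tool:
  linear:
    - [-0.034,0,0]
    - [-0.068,0,0]
    - [-0.102,0,0]
    - [-0.136,0,0]
    - [-0.17,0,0]
    - [-0.204,0,0]
    - [-0.238,0,0]
    - [-0.272,0,0]
    - [-0.306,0,0]
    - [-0.339,-0.002,0]
  twist:
    - [0,0,7]
    - [0,0,14]
    - [0,0,21]
    - [0,0,28]
    - [0,0,35]
    - [0,0,42]
    - [0,0,49]
    - [0,0,56]
    - [0,0,62]
    - [0,0,66]
  fingers: [0,0,0,0,0,0,0,0,0,0]

```text
t: 1.87
tool_pos: [0.4113, -0.1199, 0.214]
tool_rot: [0.0, 0.974, 0.225, 0.0]
wrist_force: [0.5, 0.3, 0.6]
width: 0.0914
grasp_force: 0.0
```

```bash
python3 -c "
from h import *
rel([.417,-.25,.16],6)"
```

```text
lin [-0.052   0.1194  0.054 ] twist [ 1.000e-02 -3.000e-02  1.999e+01]
```

Request:
drive_tool:
  linear:
    - [-0.013,0.03,0.013]
    - [-0.026,0.06,0.027]
    - [-0.039,0.09,0.04]
    - [-0.052,0.119,0.054]
    - [-0.052,0.119,0.054]
    - [-0.052,0.119,0.054]
  twist:
    - [0,0,5]
    - [0,0,10]
    - [0,0,15]
    - [0,0,20]
    - [0,0,20]
    - [0,0,20]
  fingers: [0,0,0,0,0,0]

```text
t: 2.37
tool_pos: [0.4168, -0.2486, 0.1588]
tool_rot: [-0.001, 0.999, 0.054, -0.001]
wrist_force: [0.2, 0.4, -0.2]
width: 0.0912
grasp_force: 0.0
```

```bash
python3 -c "
from h import *
s=snap('wrist','w1.png')
import pickle;pickle.dump(s,open('w1.pkl','wb'))
print(get_state()['tool_pos'],ray(s,320,200))
c=np.array([.497,-.242]);d=np.array([.9945,.1045]);n=np.array([-d[1],d[0]])
for x,y,z in[(-.105,0,.045),(-.05,0,.045),(-.05,.055,.03),(-.05,-.055,.03)]:print(proj(s,np.r_[c+x*d+y*n,z]))
"
```

```text
[ 0.41708378 -0.24777583  0.15951204] (array([ 0.49249904, -0.24061801,  0.33010348]), array([-0.24839377, -0.02995983, -0.96845527]))
(np.float64(320.5758618591948), np.float64(224.51688660565705))
(np.float64(320.8056674580066), np.float64(173.30937065168177))
(np.float64(269.2079367201973), np.float64(170.9780902740235))
(np.float64(372.2506352581016), np.float64(171.2510671835073))
```

View pics/w1.png

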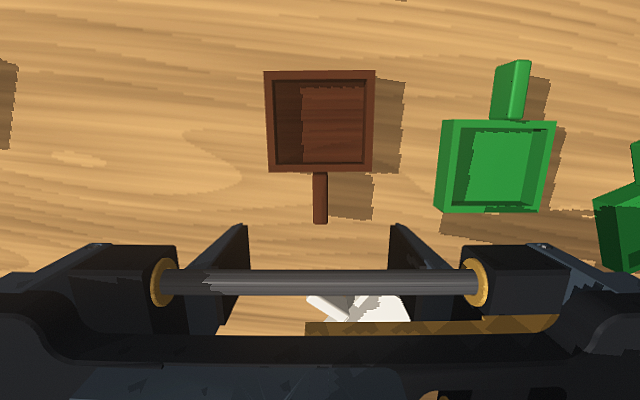

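The wrist view shows the handle running from (320,172) to (320,224) and the near rim from (268,171) to (371,172), within about 1 px of the prediction. I can descend.

```bash
python3 -c "
from h import *
rel([.4145,-.2507,.016],6)"
```

```text
lin [-0.0028  0.0028  0.1435] twist [-0.08  0.05  0.24]
```

Request:
drive_tool:
  linear:
    - [-0.003,0.002,0.03]
    - [-0.003,0.002,0.06]
    - [-0.003,0.002,0.09]
    - [-0.003,0.002,0.115]
    - [-0.003,0.002,0.13]
    - [-0.003,0.002,0.14]
    - [-0.003,0.002,0.143]
    - [-0.003,0.002,0.143]
  twist:
    - [0,0,0]
    - [0,0,0]
    - [0,0,0]
    - [0,0,0]
    - [0,0,0]
    - [0,0,0]
    - [0,0,0]
    - [0,0,0]
  fingers: [0,0,0,0,0,0,0,0]

```text
t: 3.08
tool_pos: [0.4148, -0.249, 0.017]
tool_rot: [-0.0, 0.998, 0.056, -0.0]
wrist_force: [0.2, -0.2, -0.6]
width: 0.091
grasp_force: 0.0
```

Request:
drive_tool:
  linear:
    - [0,0,0]
    - [0,0,0]
    - [0,0,0]
    - [0,0,0]
    - [0,0,0]
    - [0,0,0]
    - [0,0,0]
    - [0,0,0]
    - [0,0,0]
    - [0,0,0]
  twist:
    - [0,0,0]
    - [0,0,0]
    - [0,0,0]
    - [0,0,0]
    - [0,0,0]
    - [0,0,0]
    - [0,0,0]
    - [0,0,0]
    - [0,0,0]
    - [0,0,0]
  fingers: [100,150,180,200,220,240,255,255,255,255]
  newtons: 20

```text
t: 3.92
tool_pos: [0.4147, -0.2501, 0.0169]
tool_rot: [-0.0, 0.999, 0.055, -0.0]
wrist_force: [0.0, -0.3, 0.0]
width: 0.0272
grasp_force: 0.0
```

```bash
python3 -c "
from h import *
print(get_state()['qpos'])
rel([.42,.0255,.016],4.6)"
```

```text
[-5.66535425e-01  4.01479445e-01  2.02943737e+00  1.38577479e-04
  7.10776826e-01  8.94753893e-01]
lin [ 0.0354 -0.2734  0.0009] twist [-0.01  0.    1.67]
```

Request:
drive_tool:
  linear:
    - [0,0,0]
    - [0,0,0]
    - [0,0,0]
    - [0,0,0]
    - [0,0,0]
    - [0,0,0]
  twist:
    - [0,0,0]
    - [0,0,0]
    - [0,0,0]
    - [0,0,0]
    - [0,0,0]
    - [0,0,0]
  fingers: [255,255,255,255,255,255]

```text
t: 4.42
tool_pos: [0.4147, -0.2501, 0.0169]
tool_rot: [-0.0, 0.999, 0.055, -0.0]
wrist_force: [-0.4, -0.5, -0.9]
width: 0.0157
grasp_force: 20.0
```

Request:
drive_tool:
  linear:
    - [0.002,-0.012,0]
    - [0.005,-0.035,0]
    - [0.008,-0.06,0]
    - [0.011,-0.085,0]
    - [0.014,-0.11,0]
    - [0.017,-0.135,0]
    - [0.02,-0.16,0]
    - [0.023,-0.18,0]
    - [0.026,-0.195,0]
    - [0.027,-0.2,0]
  twist:
    - [0,0,0]
    - [0,0,0.2]
    - [0,0,0.5]
    - [0,0,0.7]
    - [0,0,1]
    - [0,0,1.2]
    - [0,0,1.5]
    - [0,0,1.7]
    - [0,0,1.7]
    - [0,0,1.7]
  fingers: [255,255,255,255,255,255,255,255,255,255]

```text
t: 5.25
tool_pos: [0.4193, -0.0464, 0.017]
tool_rot: [-0.0, 0.999, 0.041, -0.0]
wrist_force: [-0.4, -1.6, -1.2]
width: 0.0156
grasp_force: 20.0
```

```bash
python3 -c "
from h import *
rel([.4187,.0262,.0165],4.6)"
```

```text
lin [ 0.0053 -0.0724  0.0005] twist [-0.02  0.01  0.1 ]
```

Request:
drive_tool:
  linear:
    - [0.001,-0.012,0]
    - [0.002,-0.03,0]
    - [0.004,-0.048,0]
    - [0.005,-0.062,0]
    - [0.005,-0.07,0]
    - [0.005,-0.07,0]
    - [0.005,-0.07,0]
    - [0.005,-0.07,0]
  twist:
    - [0,0,0]
    - [0,0,0]
    - [0,0,0]
    - [0,0,0]
    - [0,0,0]
    - [0,0,0]
    - [0,0,0]
    - [0,0,0]
  fingers: [255,255,255,255,255,255,255,255]

```text
t: 5.92
tool_pos: [0.419, 0.0215, 0.0169]
tool_rot: [-0.0, 0.999, 0.04, -0.0]
wrist_force: [-1.3, 1.1, -1.3]
width: 0.0162
grasp_force: 20.0
```

```bash
python3 -c "
from h import *
s=snap('wrist','w2.png')
import pickle;pickle.dump(s,open('w2.pkl','wb'))
print(get_state()['tool_pos'],get_state()['tool_rot'])
"
```

```text
[0.41904729 0.02140236 0.01692343] [-4.21996944e-05  9.99208535e-01  3.97781165e-02 -5.66079363e-05]
```

View pics/w2.png

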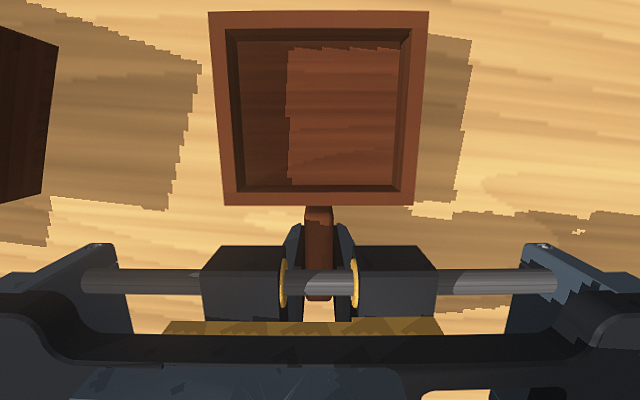

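The tray is held square in the gripper, with rim corners at (208,12), (429,11), (414,205) and (222,206). The shelf is not in view yet. I'll measure the tray in the grip.

```bash
python3 -c "
from h import *
import pickle;s=pickle.load(open('w2.pkl','rb'))
T=np.array([onz(s,u,v,.03)[:2] for u,v in[(208,12),(429,11),(414,205),(222,206)]]);print(T,T.mean(0))
d=(T[0]+T[1]-T[2]-T[3]);print(np.degrees(np.arctan2(d[1],d[0])),np.linalg.norm(d)/2)
yaw=4.6;x=np.array([np.cos(np.radians(yaw)),np.sin(np.radians(yaw))]);y=np.array([-x[1],x[0]])
m=np.array([.628,.043]);e=T.mean(0)-m;print('tray in bay frame',e@x,e@y)
rel(np.r_[m-.11*x,.0165],4.6)
"
```

```text
[[ 0.54613499  0.08709435]
 [ 0.55533899 -0.02252678]
 [ 0.45558565 -0.03122694]
 [ 0.44604638  0.08043289]] [0.5007765  0.02844338]
4.3956164753878655 0.10021574792150537
tray in bay frame -0.12798112175115664 -0.004306544785397668
lin [ 0.1    -0.0048  0.0004] twist [-0.01  0.01 -0.04]
```

Request:
drive_tool:
  linear:
    - [0.005,-0.001,0]
    - [0.018,-0.003,0]
    - [0.034,-0.004,0]
    - [0.05,-0.004,0]
    - [0.065,-0.004,0]
    - [0.08,-0.004,0]
    - [0.09,-0.004,0]
    - [0.098,-0.004,0]
    - [0.1,-0.004,0]
    - [0.1,-0.004,0]
  twist:
    - [0,0,0]
    - [0,0,0]
    - [0,0,0]
    - [0,0,0]
    - [0,0,0]
    - [0,0,0]
    - [0,0,0]
    - [0,0,0]
    - [0,0,0]
    - [0,0,0]
  fingers: [255,255,255,255,255,255,255,255,255,255]

```text
t: 6.8
tool_pos: [0.5183, 0.0335, 0.0166]
tool_rot: [-0.0, 0.999, 0.04, -0.001]
wrist_force: [-0.2, 0.0, -2.9]
width: 0.0158
grasp_force: 20.0
```

```bash
python3 -c "
from h import *
s=snap('wrist','w3.png')
import pickle;pickle.dump(s,open('w3.pkl','wb'))
print(get_state()['tool_pos'],get_state()['wrist_force'])
"
```

```text
[0.51752534 0.03353415 0.01655697] [-0.05939363  0.35805467 -3.27853657]
```

View pics/w3.png

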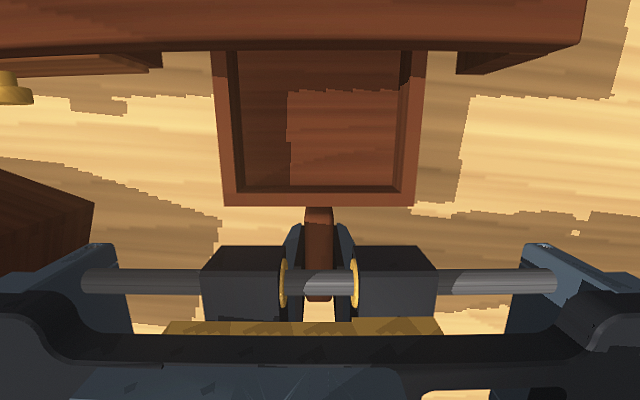

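The wrist view shows the shelf's front edge at row about 45 to 52. The bay's right wall foot is at (457,73) to (483,73), the drawer case's right foot is near (162,67), and the knob is at (12,90). The tray's near rim runs from (224,206) to (414,206).

```bash
python3 -c "
from h import *
import pickle;s=pickle.load(open('w3.pkl','rb'))
yaw=4.6;x=np.array([np.cos(np.radians(yaw)),np.sin(np.radians(yaw))]);y=np.array([-x[1],x[0]])
m=np.array([.628,.043])
def L(n,u,v,z):
  p=onz(s,u,v,z)[:2];e=p-m;print(n,p.round(4),(e@x).round(4),(e@y).round(4))
L('Rin foot',457,73,0);L('Rout foot',483,73,0);L('Lfoot',162,67,0)
L('Rtop corner',581,41,.07);
for u,v in[(100,48),(160,46),(320,45),(500,44)]:L('edge top',u,v,.07)
for u in(170,320,450):L('edge under',u,52,.052)
L('rim',224,206,.03);L('rim',414,206,.03)
I=s['img'][:,:,0].astype(int)
for u in(180,320,440,500):print(u,I[30:64,u])
"
```

```text
Rin foot [ 0.6336 -0.0432] -0.0013 -0.0864
Rout foot [ 0.6352 -0.0596] -0.0011 -0.1028
Lfoot [0.6228 0.139 ] 0.0026 0.0961
Rtop corner [ 0.6355 -0.0593] -0.0007 -0.1026
edge top [0.6176 0.1263] -0.0036 0.0839
edge top [0.6196 0.1025] -0.0036 0.0599
edge top [0.624  0.0415] -0.0041 -0.0012
edge top [ 0.6308 -0.027 ] -0.0029 -0.07
edge under [0.6213 0.1076] -0.0015 0.065
edge under [0.6258 0.0416] -0.0023 -0.0012
edge under [ 0.6309 -0.0155] -0.0018 -0.0585
rim [0.5456 0.0911] -0.0783 0.0546
rim [ 0.5543 -0.0192] -0.0784 -0.0561
180 [107 106 105 105 106 103  99  91  89  86  74  61  52  53  50  53  55  57
  56  52  47  69 169 161 161 162 165 169 169 168 169 172 171 171]
320 [110 111 113 111 105  98  95  90  81  65  54  52  50  54  55  52  53  53
  50  54  67  76  75  74  73  73  74  74  74  74  73  73  75  78]
440 [115 115 115 118 116 108 101  99  94  85  69  53  54  56  54  56  54  54
  52  48  71 133 163 156 154 151 151 146 145 147 149 151 151 154]
500 [115 115 117 118 120 117 114 108 101  99  91  75  63  55  57  58  57  56
  57  57  56  60  52  44  47  46  47  54  57  59  61  59  60  57]
```

The bay measures 182 mm (180 expected), with its middle 5 mm left of my estimate. The tray needs 77 mm forward and about 5.5 mm left.

Request:
drive_tool:
  linear:
    - [0.004,-0.001,0]
    - [0.014,-0.003,0]
    - [0.026,-0.004,0]
    - [0.038,-0.0055,0]
    - [0.05,-0.0055,0]
    - [0.06,-0.0055,0]
    - [0.069,-0.0055,0]
    - [0.075,-0.0055,0]
    - [0.077,-0.0055,0]
    - [0.077,-0.0055,0]
  twist:
    - [0,0,0]
    - [0,0,0]
    - [0,0,0]
    - [0,0,0]
    - [0,0,0]
    - [0,0,0]
    - [0,0,0]
    - [0,0,0]
    - [0,0,0]
    - [0,0,0]
  fingers: [255,255,255,255,255,255,255,255,255,255]

```text
t: 7.68
tool_pos: [0.5951, 0.0454, 0.0168]
tool_rot: [-0.0, 0.999, 0.04, -0.0]
wrist_force: [-0.3, -0.6, -2.9]
width: 0.016
grasp_force: 20.0
```

```bash
python3 -c "
from h import *
s=snap('wrist','w4.png')
import pickle;pickle.dump(s,open('w4.pkl','wb'))
print(get_state()['tool_pos'],get_state()['wrist_force'])
"
```

```text
[0.59439692 0.04533073 0.01674086] [ 8.72969698e-04  1.63793332e-01 -3.20290951e+00]
```

View pics/w4.png

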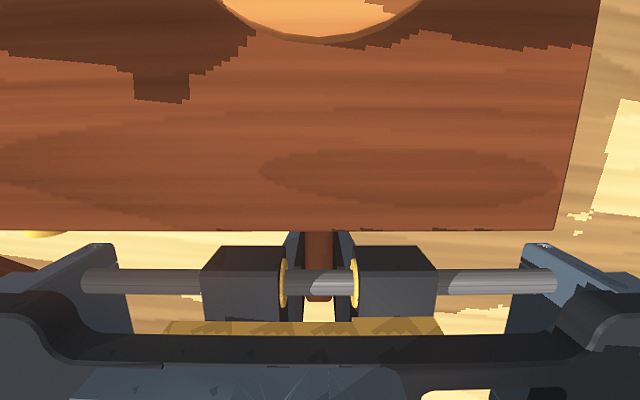

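The shelf's front edge is at row 231, its right corner at (555,230), and the gripper and camera clear the coaster at (320,38). I'll check the depth before letting go.

```bash
python3 -c "
from h import *
import pickle;s=pickle.load(open('w4.pkl','rb'));s3=pickle.load(open('w3.pkl','rb'))
yaw=4.6;x=np.array([np.cos(np.radians(yaw)),np.sin(np.radians(yaw))]);y=np.array([-x[1],x[0]])
m=np.array([.628,.043])
for u,v in[(100,231.5),(320,231),(555,230)]:
  e=onz(s,u,v,.07)[:2]-m;print(e@x,e@y)
t3=np.array([.51752534,.03353415]);t4=np.array([.59439692,.04533073])
e=t4-t3;print('moved',e@x,e@y,'near wall', -.0784+e@x,'y',-.0008+e@y)
print(proj(s3,np.r_[onz(s3,319,206,.03)]))
o=-np.array(s['R']).T@s['t'];o3=-np.array(s3['R']).T@s3['t'];print((o-o3)[:2]@x)
"
```

```text
-0.0018133029927283196 0.10493968613447263
-0.0013622331299067707 0.004558961068083577
-0.0012825438724362738 -0.10296686343196389
moved 0.07757004032431906 0.005593563754559569 near wall -0.000829959675680933 y 0.004793563754559568
(np.float64(319.0), np.float64(205.9999999999971))
0.07731816122832437
```

The tray's near wall is within 1 mm of the edge and its centre is on the middle line. I'll open the fingers, then back straight out and rise.

Request:
drive_tool:
  linear:
    - [0,0,0]
    - [0,0,0]
    - [0,0,0]
    - [0,0,0]
    - [0,0,0]
    - [0,0,0]
  twist:
    - [0,0,0]
    - [0,0,0]
    - [0,0,0]
    - [0,0,0]
    - [0,0,0]
    - [0,0,0]
  fingers: [240,200,150,120,120,120]

```text
t: 8.23
tool_pos: [0.5951, 0.0454, 0.0173]
tool_rot: [-0.0, 0.999, 0.04, 0.0]
wrist_force: [-0.1, -0.7, 0.2]
width: 0.0435
grasp_force: 0.0
```

Request:
drive_tool:
  linear:
    - [-0.01,0,0]
    - [-0.03,0,0]
    - [-0.055,0,0]
    - [-0.08,0,0]
    - [-0.1,0,-0.02]
    - [-0.11,0,-0.05]
    - [-0.12,0,-0.085]
    - [-0.13,0,-0.12]
    - [-0.14,0,-0.14]
    - [-0.14,0,-0.14]
  twist:
    - [0,0,0]
    - [0,0,0]
    - [0,0,0]
    - [0,0,0]
    - [0,0,0]
    - [0,0,0]
    - [0,0,0]
    - [0,0,0]
    - [0,0,0]
    - [0,0,0]
  fingers: [120,120,120,120,120,120,120,120,120,120]

```text
t: 9.07
tool_pos: [0.4555, 0.0342, 0.1613]
tool_rot: [-0.0, 0.999, 0.04, 0.004]
wrist_force: [0.5, 0.5, 0.3]
width: 0.0484
grasp_force: 0.0
```

```bash
python3 -c "
from h import *
s=snap('wrist','w5.png')
import pickle;pickle.dump(s,open('w5.pkl','wb'))
"
```

```text
(no output)
```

View pics/w5.png

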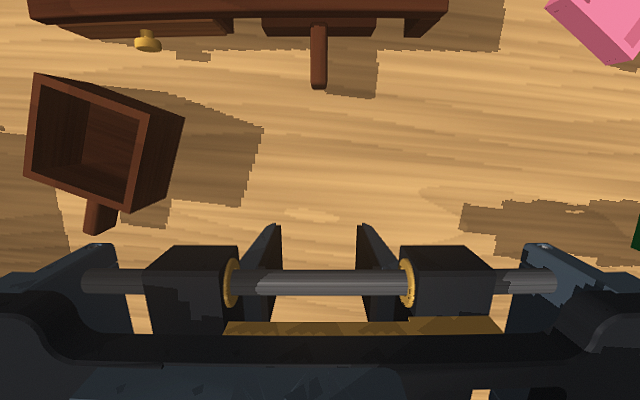

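The view shows the tray in the bay with its near wall foot from (262,36) to (376,36), between bay sides at (234,33) and (404,37). Both middles fall near 319, and only the handle, ending at (318,83), sticks out. The caddy is untouched, and the gripper is clear. A quick depth check, then I'll hand in.

```bash
python3 -c "
from h import *
import pickle;s=pickle.load(open('w5.pkl','rb'))
x=np.array([.9968,.0802]);y=np.array([-.0802,.9968]);m=np.array([.628,.043])-.0015*x+.005*y
ok=0
for u,v,z in[(262,37,0),(376,36,0),(318,82,.045)]:
  e=onz(s,u,v,z)[:2]-m;print((e@x).round(4),(e@y).round(4)); ok=e@x
print(ctrl.finish_job() if abs(ok+.055)<.008 else 'check')
"
```

```text
-0.0003 0.0603
0.0006 -0.061
-0.0526 0.0007
the job is handed in; nothing more can be done
None
```

The low tray is in the bay, near wall within about 3 mm of the shelf's front edge, centred and square by my last camera check; the gripper is clear and the job is handed in, though no verdict came back.

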